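# Lock the long jewellery chest and put its key away

### The arm

A 6-joint arm with a two-finger parallel gripper is mounted at the origin on a cart in front of the work surface, level with it; the furniture and walls round the work are solid. World frame = base frame: x ahead of the robot, y to its left, z up, the work surface at z = 0. Lengths are in mm, angles in rad, forces in N, time in s.
With the tool pointing down it reaches from about 350 to 875 mm from the base axis. Payload 4.2 kg.
Tool frame: the origin (TCP) lies at the very end of the fingers, on their centre line; the grasp point (between the pads) lies 19 mm behind it; z points along the fingers, y is the line along which they close (so a half turn about z gives the same grasp; the last joint's range is limited). The gripper opens to 85 mm and grips with 20 to 120 N. Pads are 22 mm wide; open, the fingers measure 114 mm over their backs; the gripper's body (76 mm by 85 mm) begins 54 mm behind the grasp point. The pads swing forward as they close: fully open they stand 13 mm farther back than shut.
Start: joints at [-1.042, 0.385, 0.008, 0, -1.194, -0.259], TCP at [166.603, -602.364, 231.312] pointing down, gripper open.
Joint ranges: [-3.14, 3.14], [-1.21, 2.06], [-1.07, 1.41], [-3.16, 2.05], [-2.99, -0.16], [-3.1, 3.1]. Speed limits (rad/s): [2.79, 2.79, 3.14, 3.14, 3.14, 3.14].

### API

Orientations are given as a unit quaternion [x, y, z, w].
In Python, from bench import arm, optics gives the robot as it stands. The module is installed in compiled form; this text tells all that it offers.
- The arm moves only by the tool step_arm, never from a script. Its argument "motion" is a list of rows, each an object with "dr": the turn, a rotation vector about the tool's x, y, z in units of 8 degrees (1.0 is 8 degrees), a list of three; "slide": the shift along the tool's x, y, z in mm, a list of three; "jaw": the finger opening in mm, from 0 to 85.4. A call has exactly 8 rows; each row is the pose to reach, as a shift and turn from the pose commanded when the call began, along the tool's axes at that moment; what a row does not reach only later rows make up. A row lasts 1/8 s, in which the tool goes at most 62.5 mm and 10.7 degrees, less where a joint would pass 70% of its speed; a pose out of reach is approached as far as the arm can. A call with a gripper value outside its range is refused whole. The fingers move at their own pace and stop on an object; the grip force is fixed at half the most. Time passes only in rows, so rows that repeat a pose let the fingers close, or fill a call up. It gives the time, the measured TCP pose, the force, the opening and the grip force at its end, in the units of the state.
- arm.read_state(): the state, without advancing time (a new reading comes with each control period).
- optics.get_image(name): name is "side" or "top"; returns the picture (420x560x3 uint8, blue, green, red); there is no depth.
- optics.camera_info(name): a dict with "camera_matrix" (3x3 intrinsics, pixels), "view" (4x4, takes a point from world to camera coordinates). Camera axes: x right, y up, looking along -z (the intrinsics and any distortion apply to the point x, -y, -z); pixel columns grow to the right and rows downward; lengths in mm; the calibration is good to about 2 mm. A picture is of the moment at which its call begins. camera_info takes no time and is no camera call.
- arm.job_done(): hands the job in; it is judged then, once.
The state is a dict: "clock": time; "joints": joint angles; "joint_vel": joint speeds; "joint_efforts": joint torques, N m; "position": TCP position; "ee_rot": TCP orientation; "contact_force": force on the tool from outside, world axes, zero at the start; "wrist_torque": the same for the moment, N m; "gripper_width": finger opening in mm; "grasp_force": force on a finger pad.
Only numpy, scipy, OpenCV 4.12 (cv2) and the standard library are available. Lean on these libraries where they do the work, as an engineer would, in place of code of your own. Each camera call takes 0.05 s, during which the arm holds its last target. There are 200 camera calls.

### The job

Lock the long, low wooden chest: turn the key that stands in its lock a quarter turn clockwise (seen from above) so that the bolt shoots into its keeper, then turn the key back to where it started, the only position in which it comes out. Draw the key straight up out of the lock and leave it in the shallow square wooden tray; the square, taller chest with a key in it is already locked and is not part of the job.

Things in the scene. Friction and masses are not known exactly. Their poses are not given: they have to be found in the camera images.
- key: Steel key standing in the long chest's lock, 60 mm long, 60 g. Origin: its tip, on its turning axis, 56 mm above the bench; z up. Blade 5 mm thick, pointing to +x (x -5 to 14 mm). Bow to grip: 24 to 57 mm above the tip, 30 mm along x, 9 mm thick along y, centred on the axis. At the start it can come out; turned more than about 10 degrees it is held down. Lifted 25 mm it is clear of the lock.
- key_bow (a point): Grip point in the middle of the key's bow, on its axis, 44 mm above its tip: 100 mm above the bench while in the lock, whose top face is at 75 mm (bow's underside 80 mm).
- long_box: Long, low dark-wood chest, 150 (y) x 100 x 50 mm, fixed, with a steel lock case (56 x 60 x 25 mm) on its lid. Origin: centre of its underside, under the lock's axis; x is parallel to the key's blade at the start. The bolt shoots to -y. The other chest, square (110 x 100 mm) and 70 mm tall, has a like lock and a rigid key: not to be used. The two swap places.
- plug (a joint): Angle of the brass plug (37 mm) that turns with the key in the long chest's lock: 0 at the start, where the key comes out; grows clockwise seen from above to a stop at 1.66. Some 0.1 rad of play on the key; turns easily (below 0.05 N m), stays where it is left.
- bolt (a joint): Travel in m of the brass bolt of the long chest: 0 drawn, 0.010 when the key has made its quarter turn, 0.012 at the stop. The key pushes it out (about 1 N) and it stays out when the key is turned back.
- tray: Shallow open square tray of light wood, 140 x 140 x 22 mm outside, walls 4 mm, floor about 4 mm thick, fixed to the bench. Origin: centre of its underside, x and y along its sides.
Not all that is in view belongs to the job. Of the things shaped like the key, the steel one is meant.

How it is judged (in metres and radians):
On the way, in this order (a step that is already met when the one before it is completed fails the run):
1. the key, in the lock, is turned about a quarter turn clockwise (plug past 69 degrees) and the bolt is shot (value of joint plug above 1.2 rad and value of joint bolt above 0.0075 m and z of key in the frame of long_box below 0.063 m and horizontal distance between key and long_box below 0.006 m), for 0.1 s.
2. the key, still in the lock, is turned back to where it started (plug within 14 degrees) (value of joint plug below 0.25 rad and z of key in the frame of long_box below 0.075 m and horizontal distance between key and long_box below 0.008 m), for 0.05 s.
At the end, for the whole second after the job is handed in: The long chest's bolt is shot (at least 7 mm), its plug is back within 17 degrees of the start, and the key is at rest in the tray, lying, standing or leaning on the rim: its tip within the tray's outline, the middle of its bow at most 5 mm beyond it and under 65 mm above the bench (value of joint bolt above 0.007 m and value of joint plug below 0.3 rad and x of key_bow in the frame of tray between -0.075 and 0.075 m and y of key_bow in the frame of tray between -0.075 and 0.075 m and x of key in the frame of tray between -0.07 and 0.07 m and y of key in the frame of tray between -0.07 and 0.07 m and z of key_bow in the frame of tray below 0.065 m and linear speed of key below 0.03 m/s); the robot touches nothing.
It also fails if it takes over 51 s, if anything falls off the work surface, if the arm or the gripper's body presses on something with over 40 N, if the wrist force passes 120 N, or if a joint passes its speed limit or range.

## Working session

There is one attempt and no reset: what is moved stays moved. The work goes in short steps, Python scripts to look and compute and a tool call to move; the robot and the scene stay as the last step left them, time stands still between calls to the robot, and variables do not carry over. Pictures are saved under pics/ and viewed, at most 10 in all, crops included, and the job is handed in when it is done.

Besides the shell and the picture viewer there is one more tool, called after "Emit:" as name([rows], argument=value, ...), one row to a line, values as JSON. step_arm: Moves the arm, as the interface text tells. Its arguments: {"type":"object","properties":{"motion":{"type":"array","items":{"type":"object","properties":{"dr":{"type":"array","items":{"type":"number"}},"slide":{"type":"array","items":{"type":"number"}},"jaw":{"type":"number"}}}}},"required":["motion"]}

```bash
mkdir -p pics
python3 - <<'E'
from bench import arm, optics
import cv2, numpy as np
np.set_printoptions(suppress=True,precision=3)
for n in ("top","side"):
    cv2.imwrite(f"pics/{n}0.png",optics.get_image(n)); i=optics.camera_info(n); print(n,i)
print(arm.read_state())
E
```

```text
top {'camera_matrix': array([[445.876,   0.   , 285.929],
       [  0.   , 445.876, 206.065],
       [  0.   ,   0.   ,   1.   ]]), 'view': array([[   0.012,   -1.   ,    0.001,   -9.487],
       [   0.988,    0.012,    0.157, -572.622],
       [  -0.157,   -0.001,    0.988, -853.467],
       [   0.   ,    0.   ,    0.   ,    1.   ]])}
side {'camera_matrix': array([[444.857,   0.   , 278.638],
       [  0.   , 444.857, 208.191],
       [  0.   ,   0.   ,   1.   ]]), 'view': array([[   0.929,   -0.371,    0.001, -551.211],
       [   0.109,    0.277,    0.955, -171.589],
       [  -0.354,   -0.887,    0.297, -674.427],
       [   0.   ,    0.   ,    0.   ,    1.   ]])}
{'clock': 0.1, 'joints': array([-1.042,  0.386,  0.007, -0.   , -1.194, -0.259]), 'joint_vel': array([ 0.   , -0.001,  0.004,  0.003,  0.001,  0.001]), 'joint_efforts': array([ -0.   , -39.332,  18.893,   4.198,  -0.003,   0.   ]), 'position': array([ 166.463, -601.864,  230.302]), 'ee_rot': array([-0.134,  0.991,  0.001, -0.   ]), 'contact_force': array([ 0.196, -0.856,  0.117]), 'wrist_torque': array([0.056, 0.   , 0.02 ]), 'grasp_force': 0.0, 'gripper_width': 85.50441663464734}
```

View pics/top0.png

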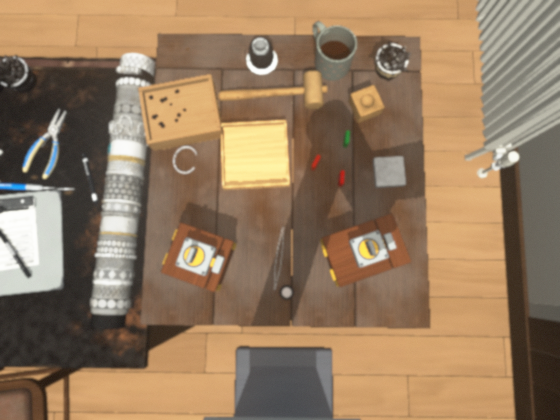

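View pics/side0.png

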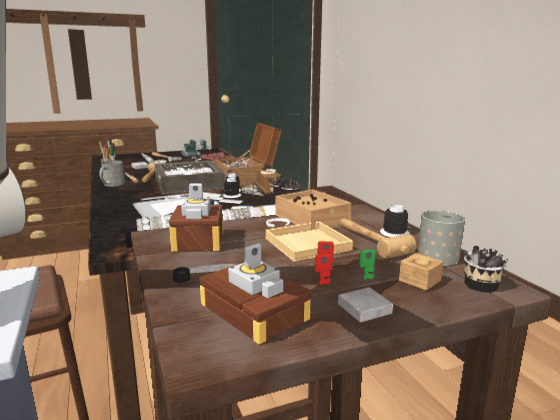

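The top view shows the long chest at about (368,248), the square chest at (199,255) and the tray at (255,155). In the side view the long chest's key bow is at about (253,257). Next I'll zoom in on the long chest.

```bash
cat > h.py <<'E'
import cv2, numpy as np
from bench import optics
np.set_printoptions(suppress=True,precision=2)
def ray(n,uv):
    i=optics.camera_info(n);K,V=i["camera_matrix"],i["view"]
    d=np.linalg.inv(K)@[uv[0],uv[1],1]; R=V[:3,:3]
    return -R.T@V[:3,3], R.T@(d*[1,-1,-1])
def at(n,uv,z):
    o,d=ray(n,uv); return (o+d*(z-o[2])/d[2])[:2]
def pix(n,p):
    i=optics.camera_info(n);K,V=i["camera_matrix"],i["view"]
    c=V[:3,:3]@np.array(p,float)+V[:3,3]; q=K@(c*[1,-1,-1]); return q[:2]/q[2]
def tri(a,b):
    (o,d),(p,e)=ray("top",a),ray("side",b)
    s=np.linalg.lstsq(np.c_[d,-e],p-o,rcond=None)[0]; A=o+s[0]*d;B=p+s[1]*e
    return (A+B)/2, np.linalg.norm(A-B)
E
python3 - <<'E'
from h import *
t=cv2.imread("pics/top0.png");s=cv2.imread("pics/side0.png")
a=cv2.resize(t[205:295,315:420],None,fx=6,fy=6,interpolation=cv2.INTER_CUBIC)[:540,:630]
b=cv2.resize(s[235:345,195:315],None,fx=5,fy=5,interpolation=cv2.INTER_CUBIC)
cv2.imwrite("pics/topz.png",a);cv2.imwrite("pics/sidez.png",b)
for n,uv,z in [("lock",(368,247),75),("tray",(255,155),20),("sq",(197,256),95)]: print(n,at("top",uv,z))
print(tri((370,247),(253,257)))
E
```

```text
lock [ 490.37 -160.9 ]
tray [684.96  64.31]
sq [468.24 162.58]
(array([ 488.19, -161.06,   93.  ]), np.float64(2.0908564074382725))
```

View pics/topz.png

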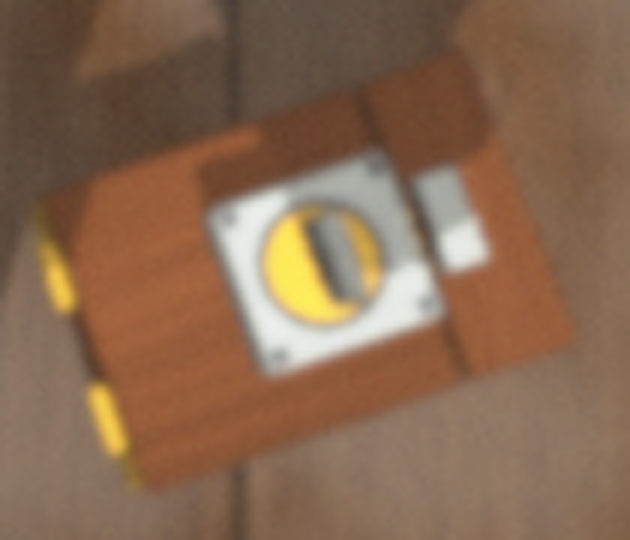

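View pics/sidez.png

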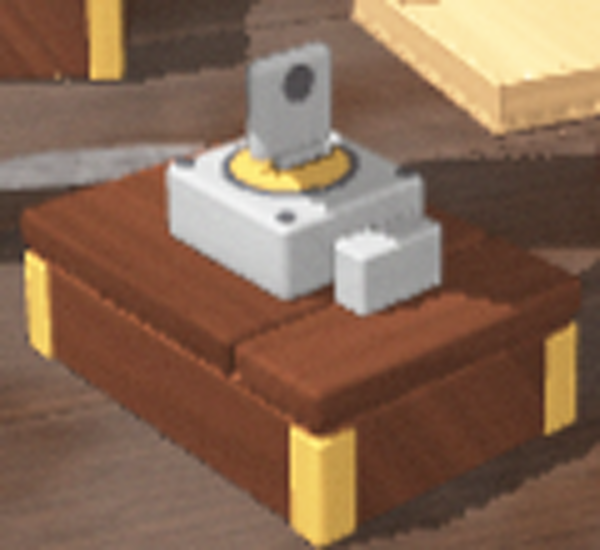

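The crops show the plug centre at (322,263) and the lock corners at (207,213), (382,150), (445,310) and (272,377) in the top crop. In the side crop the plug is at about (290,167) and the bow at (290,103).

Run:
```python
from h import *
T=lambda u,v:((u+.5)/6-.5+315,(v+.5)/6-.5+205)
S=lambda u,v:((u+.5)/5-.5+195,(v+.5)/5-.5+235)
print("plug@75",at("top",T(322,263),75),at("side",S(290,167),75),tri(T(322,263),S(290,167)))
L=np.array([at("top",T(*p),75) for p in [(207,213),(382,150),(445,310),(272,377)]])
print("lock",L.mean(0),L); 
C=np.array([at("top",T(*p),50) for p in [(40,195),(455,48),(578,340),(135,490)]]); print("lid",C.mean(0))
for n,P in(("lock",L),("lid",C)):
    for a,b in((3,0),(2,1),(1,0),(2,3)):
        d=P[b]-P[a]; print(n,np.linalg.norm(d),np.degrees(np.arctan2(d[1],d[0])))
print("bow side@100",at("side",S(289,103),100))
t=cv2.imread("pics/top0.png")
# tray: light wood outline
hsv=cv2.cvtColor(t,cv2.COLOR_BGR2HSV); m=cv2.inRange(hsv,(10,60,150),(32,200,255))[110:200,215:300]
c=max(cv2.findContours(m,0,1)[0],key=cv2.contourArea)+[[215,110]]
r=cv2.minAreaRect(c);print(r); B=np.array([at("top",p,22) for p in cv2.boxPoints(r)]);print(B,B.mean(0))
from bench import arm
s=arm.read_state();print(s["clock"],s["position"],s["ee_rot"])
```

```text
plug@75 [ 487.67 -161.34] [ 486.07 -161.3 ] (array([ 486.93, -161.14,   74.91]), np.float64(1.5431666055378481))
lock [ 487.99 -162.79] [[ 503.21 -124.72]
 [ 524.2  -181.25]
 [ 473.2  -200.33]
 [ 451.33 -144.86]]
lid [ 488.  -159.5]
lock 55.64515661464249 21.2207895904428
lock 54.452373508617505 20.500753351251596
lock 60.31069133680438 110.37354469458971
lock 59.62059412580614 111.51417494842491
lid 100.43299060158095 17.892825456339647
lid 103.40381419703786 21.5391228426452
lid 147.35797836319188 110.1656148370297
lid 153.8491044292393 109.04080330391776
bow side@100 [ 483.38 -169.63]
((254.4017791748047, 151.7657470703125), (85.57563781738281, 78.15714263916016), 88.49256896972656)
[[782.56 153.77]
 [789.31 -13.41]
 [602.98 -19.98]
 [596.6  142.1 ]] [692.86  65.62]
0.1 [ 166.46 -601.86  230.3 ] [-0.13  0.99  0.   -0.  ]
```

```bash
cat > g.py <<'E'
from h import *
from bench import arm
from scipy.spatial.transform import Rotation as R
def go(p,yaw):
    """slide mm and dr units to bring TCP to p, tool down, tool-y at yaw+90 deg"""
    s=arm.read_state(); q=R.from_quat(s["ee_rot"])
    a=np.radians(yaw+180); c,w=np.cos(a),np.sin(a)
    T=R.from_matrix(np.array([[c,w,0],[w,-c,0],[0,0,-1.]]))
    print("t",s["clock"],"pos",s["position"],"F",s["contact_force"],"M",s["wrist_torque"],"w",s["gripper_width"],s["grasp_force"],"j",s["joints"])
    print("slide",q.inv().apply(np.array(p)-s["position"]),"dr",np.degrees((q.inv()*T).as_rotvec())/8)
E
python3 -c "
from g import *
go((487,-161.3,150),20.6)"
```

```text
t 0.1 pos [ 166.46 -601.86  230.3 ] F [ 0.2  -0.86  0.12] M [0.06 0.   0.02] w 85.50441663464734 0.0 j [-1.04  0.39  0.01 -0.   -1.19 -0.26]
slide [-426.34  339.08   80.94] dr [ 0.01 -0.   -0.64]
```

Emit:
step_arm([
  {"dr": [0,0,-0.1],"slide": [-30,24,0],"jaw": 85},
  {"dr": [0,0,-0.2],"slide": [-75,60,0],"jaw": 85},
  {"dr": [0,0,-0.3],"slide": [-120,95,0],"jaw": 70},
  {"dr": [0,0,-0.4],"slide": [-165,131,0],"jaw": 60},
  {"dr": [0,0,-0.5],"slide": [-210,167,0],"jaw": 50},
  {"dr": [0,0,-0.6],"slide": [-255,203,0],"jaw": 50},
  {"dr": [0,0,-0.64],"slide": [-300,239,0],"jaw": 50},
  {"dr": [0,0,-0.64],"slide": [-340,270,0],"jaw": 50},
])

```text
clock: 1.1
position: [423.0, -249.6, 231.2]
ee_rot: [-0.179, 0.984, 0.0, -0.0]
contact_force: [-0.0, -0.3, 0.1]
gripper_width: 50.2
grasp_force: 0.0
```

```bash
python3 -c "
from g import *
go((487,-161.3,150),20.6)"
```

```text
t 1.1 pos [ 423.02 -249.59  231.16] F [-0.01 -0.27  0.09] M [-0.06 -0.02 -0.06] w 50.16165903769446 0.0 j [-0.2   0.16 -0.31 -0.   -1.1  -1.01]
slide [-90.98  60.08  81.16] dr [ 0. -0.  0.]
```

Emit:
step_arm([
  {"dr": [0,0,0],"slide": [-30,20,20],"jaw": 50},
  {"dr": [0,0,0],"slide": [-60,40,40],"jaw": 50},
  {"dr": [0,0,0],"slide": [-80,55,60],"jaw": 50},
  {"dr": [0,0,0],"slide": [-91,60,70],"jaw": 50},
  {"dr": [0,0,0],"slide": [-91,60,76],"jaw": 50},
  {"dr": [0,0,0],"slide": [-91,60,76],"jaw": 50},
  {"dr": [0,0,0],"slide": [-91,60,76],"jaw": 50},
  {"dr": [0,0,0],"slide": [-91,60,76],"jaw": 50},
])

```text
clock: 2.1
position: [486.5, -163.9, 156.0]
ee_rot: [-0.178, 0.984, -0.0, 0.001]
contact_force: [-0.1, -0.5, 0.4]
gripper_width: 50.1
grasp_force: 0.0
```

Run:
```python
from g import *
go((487,-161.3,83),20.6)
t=optics.get_image("top");s=optics.get_image("side")
a=cv2.resize(t[195:295,310:425],None,fx=4,fy=4,interpolation=cv2.INTER_CUBIC)
b=cv2.resize(s[170:345,190:320],None,fx=3.2,fy=3.2,interpolation=cv2.INTER_CUBIC)
im=np.zeros((560,880,3),np.uint8);im[:400,:460]=a;im[:b.shape[0],462:462+b.shape[1]]=b[:560]
cv2.imwrite("pics/over.png",im[:,:800])
print("tcp pix",pix("top",arm.read_state()["position"]),pix("side",arm.read_state()["position"]),pix("side",(487,-161.3,100)))
```

```text
t 2.1 pos [ 486.46 -163.87  155.96] F [-0.12 -0.45  0.35] M [-0.01 -0.01 -0.02] w 50.079457867244344 0.0 j [-0.01  0.27 -0.37  0.   -0.93 -1.2 ]
slide [-1.32  2.25 72.96] dr [-0.    0.01 -0.01]
tcp pix [378.11 246.22] [252.48 218.45] [252.92 252.81]
```

View pics/over.png

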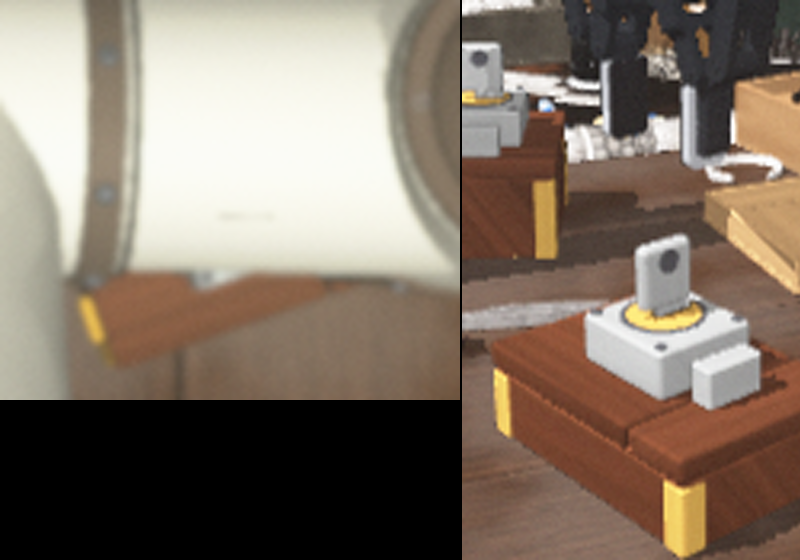

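The side view shows the two fingertips centred at about (666,150), above the bow at (663,273) and astride it. I'll go down.

Emit:
step_arm([
  {"dr": [0,0,0],"slide": [-1,2,15],"jaw": 50},
  {"dr": [0,0,0],"slide": [-1,2,30],"jaw": 50},
  {"dr": [0,0,0],"slide": [-1,2,45],"jaw": 50},
  {"dr": [0,0,0],"slide": [-1,2,60],"jaw": 40},
  {"dr": [0,0,0],"slide": [-1,2,72],"jaw": 30},
  {"dr": [0,0,0],"slide": [-1,2,72],"jaw": 30},
  {"dr": [0,0,0],"slide": [-1,2,72],"jaw": 30},
  {"dr": [0,0,0],"slide": [-1,2,72],"jaw": 30},
])

```text
clock: 3.2
position: [487.2, -161.2, 83.9]
ee_rot: [-0.179, 0.984, -0.0, 0.001]
contact_force: [-0.1, 0.7, -0.3]
gripper_width: 30.0
grasp_force: 0.0
```

Run:
```python
from g import *
go((487,-161.3,83),20.6)
s=optics.get_image("side")
cv2.imwrite("pics/down.png",cv2.resize(s[190:310,190:320],None,fx=5,fy=5,interpolation=cv2.INTER_CUBIC))
```

```text
t 3.2 pos [ 487.18 -161.17   83.95] F [-0.15  0.73 -0.29] M [-0.05 -0.01  0.03] w 29.96735438790462 0.0 j [-0.    0.36 -0.46  0.   -0.75 -1.21]
slide [ 0.22 -0.06  0.95] dr [-0.    0.01 -0.  ]
```

View pics/down.png

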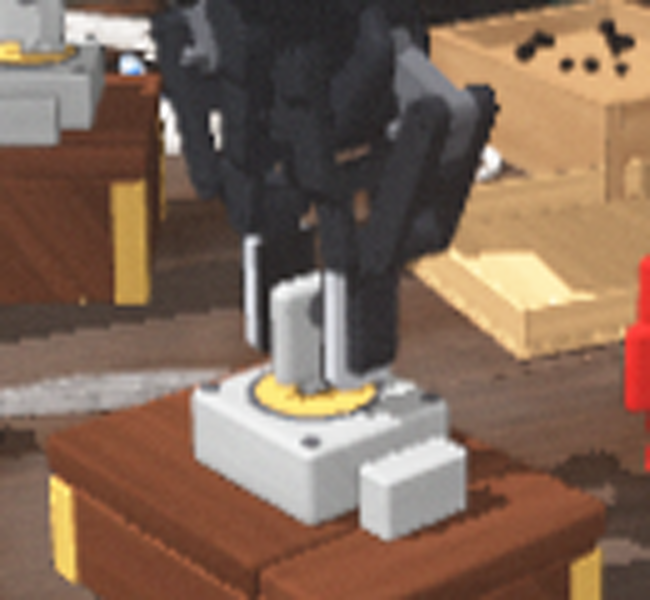

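The bow at about (297,330) stands between the two pads, and both fingertips are clear of the lock's top. I'll close now.

Emit:
step_arm([
  {"dr": [0,0,0],"slide": [0,0,1],"jaw": 20},
  {"dr": [0,0,0],"slide": [0,0,1],"jaw": 14},
  {"dr": [0,0,0],"slide": [0,0,1],"jaw": 10},
  {"dr": [0,0,0],"slide": [0,0,1],"jaw": 7},
  {"dr": [0,0,0],"slide": [0,0,1],"jaw": 4},
  {"dr": [0,0,0],"slide": [0,0,1],"jaw": 2},
  {"dr": [0,0,0],"slide": [0,0,1],"jaw": 0},
  {"dr": [0,0,0],"slide": [0,0,1],"jaw": 0},
])

```text
clock: 4.25
position: [486.7, -161.1, 82.5]
ee_rot: [-0.179, 0.984, 0.0, -0.0]
contact_force: [-1.4, 1.6, 3.8]
gripper_width: 8.0
grasp_force: 58.9
```

Run:
```python
from g import *
go((487,-161.3,83),20.6)
```

```text
t 4.25 pos [ 486.65 -161.06   82.46] F [-1.44  1.63  3.77] M [ 0.69  0.42 -0.02] w 8.01201673835312 58.91548812389374 j [-0.    0.36 -0.46 -0.   -0.75 -1.21]
slide [-0.24 -0.35 -0.54] dr [ 0.  0. -0.]
```

Emit:
step_arm([
  {"dr": [0,0,0.75],"slide": [0,0,0],"jaw": 0},
  {"dr": [0,0,1.5],"slide": [0,0,0],"jaw": 0},
  {"dr": [0,0,2.25],"slide": [0,0,0],"jaw": 0},
  {"dr": [0,0,3],"slide": [0,0,0],"jaw": 0},
  {"dr": [0,0,3.75],"slide": [0,0,0],"jaw": 0},
  {"dr": [0,0,4.5],"slide": [0,0,0],"jaw": 0},
  {"dr": [0,0,5.25],"slide": [0,0,0],"jaw": 0},
  {"dr": [0,0,6],"slide": [0,0,0],"jaw": 0},
])

```text
clock: 5.25
position: [487.1, -161.2, 82.5]
ee_rot: [0.239, 0.971, 0.0, 0.0]
contact_force: [-0.2, 0.9, 2.2]
gripper_width: 8.4
grasp_force: 58.8
```

Run:
```python
from g import *
go((487,-161.3,83),-73.4)
```

```text
t 5.25 pos [ 487.09 -161.15   82.47] F [-0.22  0.91  2.17] M [0.37 0.17 0.03] w 8.366691980029323 58.818796277046204 j [-0.    0.36 -0.46  0.   -0.75 -2.05]
slide [ 0.01 -0.17 -0.53] dr [0.   0.01 5.73]
```

Forces are tiny, so I'll finish the quarter turn.

Emit:
step_arm([
  {"dr": [0,0,0.75],"slide": [0,0,0],"jaw": 0},
  {"dr": [0,0,1.5],"slide": [0,0,0],"jaw": 0},
  {"dr": [0,0,2.25],"slide": [0,0,0],"jaw": 0},
  {"dr": [0,0,3],"slide": [0,0,0],"jaw": 0},
  {"dr": [0,0,3.75],"slide": [0,0,0],"jaw": 0},
  {"dr": [0,0,4.5],"slide": [0,0,0],"jaw": 0},
  {"dr": [0,0,5.25],"slide": [0,0,0],"jaw": 0},
  {"dr": [0,0,5.75],"slide": [0,0,0],"jaw": 0},
])

```text
clock: 6.25
position: [486.7, -161.6, 82.5]
ee_rot: [0.599, 0.801, -0.0, 0.0]
contact_force: [-0.8, -0.0, 3.3]
gripper_width: 7.9
grasp_force: 58.8
```

Run:
```python
from g import *
go((487,-161.3,83),-73.4)
s=optics.get_image("side")
cv2.imwrite("pics/turned.png",cv2.resize(s[190:310,190:320],None,fx=5,fy=5,interpolation=cv2.INTER_CUBIC))
```

```text
t 6.25 pos [ 486.73 -161.57   82.47] F [-0.79 -0.02  3.32] M [-0.15  0.31  0.04] w 7.870462423756551 58.83353590965271 j [-0.    0.36 -0.46  0.   -0.75 -2.85]
slide [ 0.19  0.33 -0.53] dr [-0.    0.   -0.02]
```

View pics/turned.png

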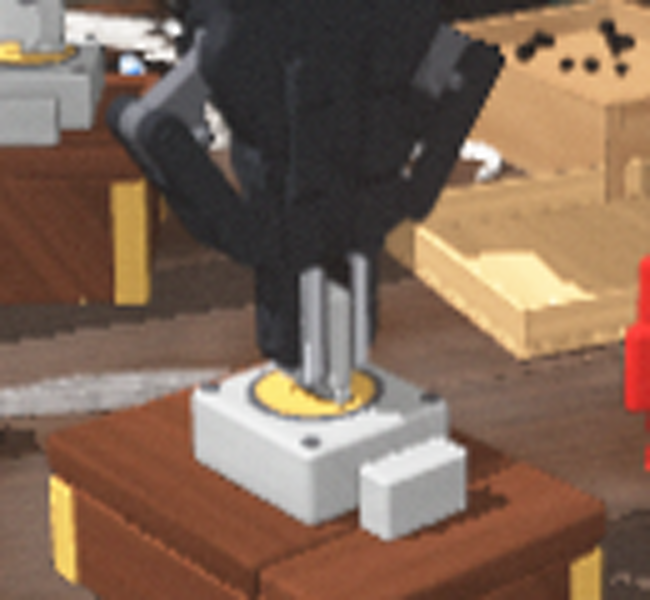

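The bow and pads have turned together and the key is edge-on at (338,340). I'll hold briefly, then turn back.

Emit:
step_arm([
  {"dr": [0,0,0.2],"slide": [0,0,0],"jaw": 0},
  {"dr": [0,0,0.2],"slide": [0,0,0],"jaw": 0},
  {"dr": [0,0,-0.8],"slide": [0,0,0],"jaw": 0},
  {"dr": [0,0,-1.8],"slide": [0,0,0],"jaw": 0},
  {"dr": [0,0,-2.8],"slide": [0,0,0],"jaw": 0},
  {"dr": [0,0,-3.8],"slide": [0,0,0],"jaw": 0},
  {"dr": [0,0,-4.8],"slide": [0,0,0],"jaw": 0},
  {"dr": [0,0,-5.8],"slide": [0,0,0],"jaw": 0},
])

```text
clock: 7.3
position: [486.7, -161.4, 82.4]
ee_rot: [0.231, 0.973, -0.0, 0.0]
contact_force: [-1.1, -1.1, 3.8]
gripper_width: 7.9
grasp_force: 59.0
```

Emit:
step_arm([
  {"dr": [0,0,-0.9],"slide": [0,0,0],"jaw": 0},
  {"dr": [0,0,-1.8],"slide": [0,0,0],"jaw": 0},
  {"dr": [0,0,-2.7],"slide": [0,0,0],"jaw": 0},
  {"dr": [0,0,-3.6],"slide": [0,0,0],"jaw": 0},
  {"dr": [0,0,-4.5],"slide": [0,0,0],"jaw": 0},
  {"dr": [0,0,-5.3],"slide": [0,0,0],"jaw": 0},
  {"dr": [0,0,-6],"slide": [0,0,0],"jaw": 0},
  {"dr": [0,0,-6],"slide": [0,0,0],"jaw": 0},
])

```text
clock: 8.3
position: [487.0, -161.0, 82.5]
ee_rot: [-0.182, 0.983, 0.0, 0.0]
contact_force: [-0.6, 0.8, 4.7]
gripper_width: 8.2
grasp_force: 59.0
```

Run:
```python
from g import *
go((487,-161.3,83),20.6)
```

```text
t 8.3 pos [ 486.95 -160.96   82.47] F [-0.55  0.81  4.74] M [0.3  0.26 0.04] w 8.193644382419778 58.979398012161255 j [-0.    0.36 -0.46 -0.   -0.75 -1.2 ]
slide [ 0.08 -0.34 -0.53] dr [-0.    0.    0.04]
```

Emit:
step_arm([
  {"dr": [0,0,-0.3],"slide": [0,0,0],"jaw": 0},
  {"dr": [0,0,-0.6],"slide": [0,0,0],"jaw": 0},
  {"dr": [0,0,-0.6],"slide": [0,0,0],"jaw": 0},
  {"dr": [0,0,-0.6],"slide": [0,0,0],"jaw": 0},
  {"dr": [0,0,-0.3],"slide": [0,0,0],"jaw": 0},
  {"dr": [0,0,-0.3],"slide": [0,0,-1],"jaw": 0},
  {"dr": [0,0,-0.3],"slide": [0,0,-3],"jaw": 0},
  {"dr": [0,0,-0.3],"slide": [0,0,-5],"jaw": 0},
])

```text
clock: 9.3
position: [486.1, -161.1, 86.9]
ee_rot: [-0.202, 0.979, 0.0, -0.001]
contact_force: [-0.6, 1.0, -0.7]
gripper_width: 7.9
grasp_force: 58.4
```

Run:
```python
from g import *
go((487,-161.3,83),20.6)
```

```text
t 9.3 pos [ 486.1  -161.06   86.88] F [-0.59  1.01 -0.68] M [0.22 0.11 0.02] w 7.891907071618201 58.37396800518036 j [-0.    0.35 -0.46 -0.   -0.76 -1.16]
slide [-0.73 -0.58  3.88] dr [ 0.01 -0.01  0.35]
```

It lifts freely, with only the key's own weight on it. I'll draw it straight up.

Emit:
step_arm([
  {"dr": [0,0,0],"slide": [0,0,-5],"jaw": 0},
  {"dr": [0,0,0],"slide": [0,0,-12],"jaw": 0},
  {"dr": [0,0,0],"slide": [0,0,-20],"jaw": 0},
  {"dr": [0,0,0],"slide": [0,0,-28],"jaw": 0},
  {"dr": [0,0,0],"slide": [0,0,-45],"jaw": 0},
  {"dr": [0,0,0],"slide": [0,0,-62],"jaw": 0},
  {"dr": [0,0,0],"slide": [0,0,-75],"jaw": 0},
  {"dr": [0,0,0],"slide": [0,0,-75],"jaw": 0},
])

```text
clock: 10.3
position: [487.3, -161.2, 163.5]
ee_rot: [-0.203, 0.979, -0.0, 0.001]
contact_force: [0.1, -0.9, -0.5]
gripper_width: 8.2
grasp_force: 58.4
```

Run:
```python
from g import *
go((685,64,160),20.6)
s=optics.get_image("side")
cv2.imwrite("pics/lift.png",cv2.resize(s[170:310,190:320],None,fx=4,fy=4,interpolation=cv2.INTER_CUBIC))
```

```text
t 10.3 pos [ 487.34 -161.17  163.5 ] F [ 0.14 -0.9  -0.48] M [0.   0.04 0.03] w 8.183629159986198 58.38575720787048 j [-0.    0.26 -0.36  0.   -0.95 -1.16]
slide [-270.78  128.23    4.  ] dr [-0.01  0.02  0.35]
```

View pics/lift.png

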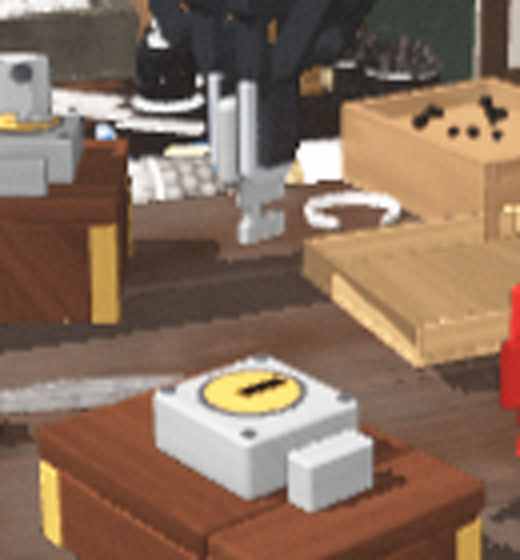

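The key hangs in the gripper with its tip at (255,240), and the plug slot at (262,385) is back in the start direction. I'll carry it to the tray.

Emit:
step_arm([
  {"dr": [0,0,0],"slide": [-25,12,0],"jaw": 0},
  {"dr": [0,0,0],"slide": [-65,31,0],"jaw": 0},
  {"dr": [0,0,0],"slide": [-110,52,0],"jaw": 0},
  {"dr": [0,0,0],"slide": [-155,73,0],"jaw": 0},
  {"dr": [0,0,0],"slide": [-200,95,0],"jaw": 0},
  {"dr": [0,0,0],"slide": [-240,114,0],"jaw": 0},
  {"dr": [0,0,0],"slide": [-263,125,0],"jaw": 0},
  {"dr": [0,0,0],"slide": [-270,128,0],"jaw": 0},
])

```text
clock: 11.35
position: [683.8, 64.7, 160.3]
ee_rot: [-0.203, 0.979, 0.0, -0.001]
contact_force: [-0.5, -0.2, -0.3]
gripper_width: 8.2
grasp_force: 58.4
```

Emit:
step_arm([
  {"dr": [0,0,0],"slide": [0,0,0],"jaw": 0},
  {"dr": [0,0,0],"slide": [0,0,20],"jaw": 0},
  {"dr": [0,0,0],"slide": [0,0,45],"jaw": 0},
  {"dr": [0,0,0],"slide": [0,0,70],"jaw": 0},
  {"dr": [0,0,0],"slide": [0,0,95],"jaw": 0},
  {"dr": [0,0,0],"slide": [0,0,110],"jaw": 0},
  {"dr": [0,0,0],"slide": [0,0,115],"jaw": 0},
  {"dr": [0,0,0],"slide": [0,0,115],"jaw": 0},
])

```text
clock: 12.35
position: [683.9, 63.3, 47.8]
ee_rot: [-0.203, 0.979, -0.0, 0.0]
contact_force: [0.1, -0.5, -0.5]
gripper_width: 8.3
grasp_force: 58.4
```

Run:
```python
from g import *
go((685,64,33),20.6)
s=optics.get_image("side")
cv2.imwrite("pics/tray.png",cv2.resize(s[150:290,230:370],None,fx=4,fy=4,interpolation=cv2.INTER_CUBIC))
```

```text
t 12.35 pos [683.91  63.26  47.77] F [ 0.06 -0.51 -0.46] M [ 0.04 -0.01 -0.05] w 8.29026160885916 58.419556617736816 j [ 0.33  0.65 -0.04  0.   -0.89 -1.49]
slide [-1.29  0.25 14.77] dr [-0.    0.    0.35]
```

View pics/tray.png

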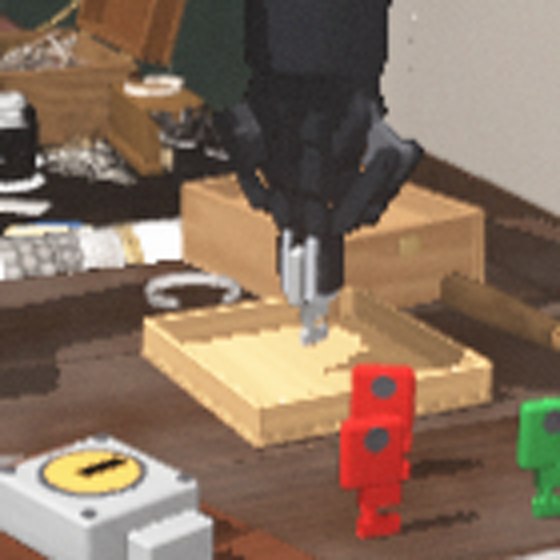

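The key tip at (315,340) is above the middle of the tray floor. I'll lower it, release, then rise.

Emit:
step_arm([
  {"dr": [0,0,0],"slide": [0,0,8],"jaw": 0},
  {"dr": [0,0,0],"slide": [0,0,15],"jaw": 0},
  {"dr": [0,0,0],"slide": [0,0,15.5],"jaw": 0},
  {"dr": [0,0,0],"slide": [0,0,15.5],"jaw": 0},
  {"dr": [0,0,0],"slide": [0,0,15.5],"jaw": 10},
  {"dr": [0,0,0],"slide": [0,0,15.5],"jaw": 20},
  {"dr": [0,0,0],"slide": [0,0,15.5],"jaw": 35},
  {"dr": [0,0,0],"slide": [0,0,15.5],"jaw": 45},
])

```text
clock: 13.4
position: [683.8, 63.5, 31.9]
ee_rot: [-0.203, 0.979, 0.0, 0.0]
contact_force: [0.3, 0.5, -0.4]
gripper_width: 44.8
grasp_force: 0.0
```

Emit:
step_arm([
  {"dr": [0,0,0],"slide": [0,0,-5],"jaw": 45},
  {"dr": [0,0,0],"slide": [0,0,-15],"jaw": 45},
  {"dr": [0,0,0],"slide": [0,0,-30],"jaw": 45},
  {"dr": [0,0,0],"slide": [0,0,-60],"jaw": 45},
  {"dr": [0,0,0],"slide": [0,0,-90],"jaw": 45},
  {"dr": [0,0,0],"slide": [0,0,-120],"jaw": 45},
  {"dr": [0,0,0],"slide": [0,0,-140],"jaw": 45},
  {"dr": [0,0,0],"slide": [0,0,-140],"jaw": 45},
])

```text
clock: 14.4
position: [684.9, 63.8, 175.2]
ee_rot: [-0.203, 0.979, 0.0, 0.003]
contact_force: [-0.6, 1.2, -0.6]
gripper_width: 44.8
grasp_force: 0.0
```

Run:
```python
from g import *
go((685,64,33),20.6)
s=optics.get_image("side")
cv2.imwrite("pics/rel.png",cv2.resize(s[150:290,230:370],None,fx=4,fy=4,interpolation=cv2.INTER_CUBIC))
```

```text
t 14.4 pos [684.93  63.77 175.2 ] F [-0.6   1.16 -0.6 ] M [0.07 0.   0.03] w 44.781810837157764 0.0 j [ 0.33  0.53  0.1   0.   -1.13 -1.49]
slide [  0.68   0.32 142.2 ] dr [-0.01  0.04  0.35]
```

View pics/rel.png

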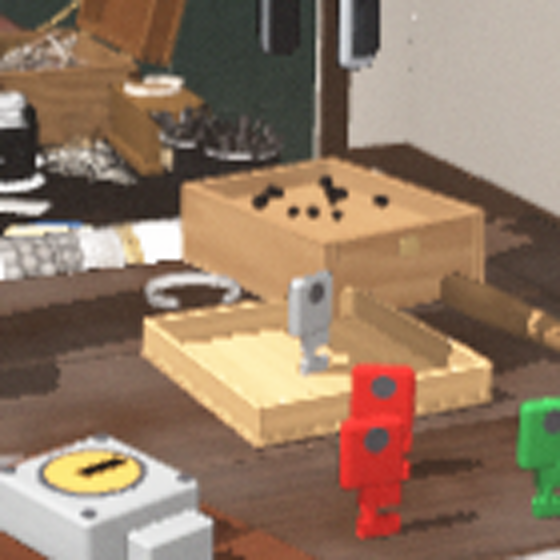

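The key stands upright in the middle of the tray, bow at (311,305). I've used all ten pictures, so I'll wait a second and check that the key is still, and that the bolt is out, by pixel comparison.

Run:
```python
from g import *
s=optics.get_image("side");t=optics.get_image("top");cv2.imwrite("pics/side_a.png",s);cv2.imwrite("pics/top_a.png",t)
o=cv2.imread("pics/top0.png")
print("gap before (BGR), after, cols 381..389, row 241-243")
for r in (241,242,243): print(r,o[r,380:390].tolist(),"\n",t[r,380:390].tolist())
```

```text
gap before (BGR), after, cols 381..389, row 241-243
241 [[165, 171, 169], [160, 170, 169], [138, 154, 158], [106, 127, 137], [69, 87, 102], [74, 83, 94], [113, 118, 120], [142, 149, 149], [161, 166, 164], [164, 171, 170]] 
 [[213, 220, 218], [202, 216, 217], [178, 211, 223], [134, 205, 231], [98, 195, 231], [103, 174, 211], [145, 173, 187], [187, 197, 196], [209, 216, 212], [213, 219, 216]]
242 [[165, 170, 170], [164, 171, 170], [149, 159, 162], [119, 132, 141], [76, 92, 108], [68, 79, 93], [96, 103, 107], [133, 140, 139], [157, 163, 161], [171, 179, 176]] 
 [[216, 221, 219], [209, 219, 216], [191, 211, 219], [150, 202, 226], [106, 194, 230], [94, 180, 219], [128, 166, 188], [174, 186, 189], [203, 212, 208], [212, 219, 215]]
243 [[164, 169, 169], [164, 170, 169], [152, 160, 162], [126, 141, 148], [88, 107, 125], [62, 80, 99], [85, 93, 101], [124, 129, 129], [162, 169, 167], [188, 193, 191]] 
 [[214, 220, 218], [211, 218, 214], [199, 212, 214], [163, 200, 219], [117, 195, 229], [90, 184, 225], [112, 168, 199], [156, 175, 184], [194, 203, 200], [212, 219, 214]]
```

Emit:
step_arm([
  {"dr": [0,0,0],"slide": [0,0,0],"jaw": 45},
  {"dr": [0,0,0],"slide": [0,0,0],"jaw": 45},
  {"dr": [0,0,0],"slide": [0,0,0],"jaw": 45},
  {"dr": [0,0,0],"slide": [0,0,0],"jaw": 45},
  {"dr": [0,0,0],"slide": [0,0,0],"jaw": 45},
  {"dr": [0,0,0],"slide": [0,0,0],"jaw": 45},
  {"dr": [0,0,0],"slide": [0,0,0],"jaw": 45},
  {"dr": [0,0,0],"slide": [0,0,0],"jaw": 45},
])

```text
clock: 15.55
position: [683.7, 63.5, 171.9]
ee_rot: [-0.203, 0.979, -0.0, 0.0]
contact_force: [-0.0, -0.3, -0.5]
gripper_width: 45.4
grasp_force: 0.0
```

Run:
```python
from g import *
s=optics.get_image("side");a=cv2.imread("pics/side_a.png")
d=cv2.absdiff(s,a)[210:250,290:330].max(2); print("key region diff max",d.max())
print(arm.read_state()["clock"])
```

```text
key region diff max 34
15.6
```

Brass now spans the gap to the keeper, so the bolt is shot. One more check that the key is still, then I'll hand in.

Run:
```python
from g import *
a=optics.get_image("side")
for _ in range(8): s=optics.get_image("side")
d=int(cv2.absdiff(s,a)[210:250,290:330].max()); print(d)
if d<15: print(arm.job_done())
```

```text
14
the job is handed in; nothing more can be done
None
```

The job is handed in: the long chest's bolt is shot, the key was turned back and drawn out, and it stands at rest in the tray with the arm clear; the judge's verdict was not shown.

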